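# Assemble the stacking lunch pot

### The job

Put the steel lunch pot together on its round wooden base: first stand the deep pot in the base, then the divided pot on top of it, then the shallow pot, and last the lid. Each piece must sit fully home and upright on the one below; let go of it all and leave the steel cup and the small bowl where they are.

Things in the scene. Friction and masses are not known exactly. Their poses are not given: they have to be found in the camera images.
- stack_base: Fixed round wooden base, 90 mm across and 14 mm high, with a round recess in its top, 54 mm across and 9 mm deep, that takes the foot of the deep pot: when that is home its shoulder rests on the base's top, its underside 6 mm above the table. Origin: centre of the base's underside, on the table; z up.
- deep_pot: Tallest plain steel pot, 60 mm outside diameter, 64 mm high, straight side from 8 mm up to the rim; tapered foot 8 mm high (40 mm across below, 51 mm above) under a flat 60 mm shoulder; mouth 54 mm across, wall 3 mm, inner floor 12 mm up. Origin: centre of the foot's underside; z up. A piece whose shoulder rests on this rim (fully home) has its underside 56 mm above this origin.
- divided_pot: Middle-height steel pot, 60 mm outside diameter, 48 mm high, straight side from 8 mm up to the rim; tapered foot 8 mm high (40 mm across below, 51 mm above) under a flat 60 mm shoulder; mouth 54 mm across, wall 3 mm, inner floor 12 mm up. Origin: centre of the foot's underside; z up. A thin wall divides its inside (along x) and ends 12 mm below the rim. A piece fully home on it has its underside 40 mm above this origin.
- shallow_pot: Lowest, plain steel pot, 60 mm outside diameter, 34 mm high, straight side from 8 mm up to the rim; tapered foot 8 mm high (40 mm across below, 51 mm above) under a flat 60 mm shoulder; mouth 54 mm across, wall 3 mm, inner floor 12 mm up. Origin: centre of the foot's underside; z up. A piece fully home on it has its underside 26 mm above this origin.
- pot_lid: Steel lid, a 60 mm disc from 8 to 13 mm above its underside, with the same tapered foot 8 mm high (40 mm across below, 51 mm above) under a flat 60 mm shoulder; on top a black round knob from 13 to 38 mm above the underside, 18 mm across at its neck and 24 mm across from 21 mm up. Origin: centre of the underside of the foot; z up.
- steel_cup: Bystander: plain tapered steel drinking cup, 81 mm across the rim, 99 mm high, no foot step. Not part of the lunch pot; leave it alone. Origin: centre of its underside.
- small_bowl: Bystander: small cream bowl, 100 mm across, 45 mm high. Leave it alone. Origin: centre of its underside.

How it is judged (in metres and radians):
On the way, in this order (a step that is already met when the one before it is completed fails the run):
1. the deep pot is seated in the base (horizontal distance between deep_pot and stack_base below 0.005 m and z of deep_pot in the frame of stack_base between 0.003 and 0.009 m and angle between deep_pot's own z axis and vertical below 0.08 rad), for 0.2 s.
2. the divided pot is seated on the deep pot (horizontal distance between divided_pot and deep_pot below 0.005 m and z of divided_pot in the frame of deep_pot between 0.053 and 0.059 m and angle between divided_pot's own z axis and vertical below 0.08 rad), for 0.2 s.
3. the shallow pot is seated on the divided pot (horizontal distance between shallow_pot and divided_pot below 0.005 m and z of shallow_pot in the frame of divided_pot between 0.037 and 0.043 m and angle between shallow_pot's own z axis and vertical below 0.08 rad), for 0.2 s.
At the end, for the whole second after the job is handed in: From the bottom up the base, deep pot, divided pot, shallow pot and lid are stacked, each within 5 mm sideways of the one below, within 3 mm of its fully seated height and within 0.08 rad of upright, all at rest (all of step 1 and all of step 2 and all of step 3 and horizontal distance between pot_lid and shallow_pot below 0.005 m and z of pot_lid in the frame of shallow_pot between 0.023 and 0.029 m and angle between pot_lid's own z axis and vertical below 0.08 rad and linear speed of each of deep_pot, divided_pot, shallow_pot, pot_lid below 0.02 m/s); the robot touches nothing.
It fails at once if the steel cup is shifted by more than 30 mm (distance of steel_cup from where it was at the start of the episode above 0.03 m).
It fails at once if the small bowl is shifted by more than 30 mm (distance of small_bowl from where it was at the start of the episode above 0.03 m).
It also fails if it takes over 88 s, if anything falls off the work surface, if the arm or the gripper's body presses on something with over 40 N, if the wrist force passes 120 N, or if a joint passes its speed limit or range.

### The arm

A 6-joint arm with a two-finger parallel gripper is mounted at the origin on a cart in front of the work surface, level with it; the furniture and walls round the work are solid. World frame = base frame: x ahead of the robot, y to its left, z up, the work surface at z = 0. Lengths are in m, angles in degrees, forces in N, time in s.
With the tool pointing down it reaches from about 0.375 to 0.9 m from the base axis. Payload 3.1 kg.
Tool frame: the origin (TCP) lies between the finger pads; the fingertips stand 11 mm ahead of it and the grasp point (between the pads) lies 8 mm behind it; x points along the fingers, y is the direction in which the jaws open and shut, and the axes are right-handed (so a half turn about x gives the same grasp; the last joint's range is limited). The gripper opens to 87 mm and grips with 3 to 60 N. Pads are 19 mm wide; open, the fingers measure 117 mm over their backs; the gripper's body (75 mm by 190 mm) begins 51 mm behind the grasp point.
Start: joints at [64.143, 30.224, 82.088, -0, 67.689, -10.227], TCP at [0.168, 0.602, 0.234] pointing down, gripper open.
Joint ranges: [-176.69, 176.69], [-43.24, 126.21], [12.49, 139.97], [-82, 262], [0, 151.66], [-163.58, 163.58]. Speed limits (degrees/s): [159.86, 159.86, 180, 180, 180, 180].

### API

Orientations are given as a 3x3 rotation matrix whose columns are the frame's x, y, z axes.
In Python, from rig import bot gives the robot as it stands.
- The arm moves only by the shell command python3 -m inch 'ROWS' [OPENING]. ROWS is a JSON object of lists of equal length, an entry for each row: "dp": the shift along the tool's x, y, z in mm, a list of three; "yaw": the turn about the tool's x in degrees. In form: {"dp": [[tx, ty, tz], ...], "yaw": [yaw, ...]}. A call has 1 to 20 rows; each row shifts and turns the commanded pose from where the row before left it, along the tool's axes as they then stand; what a row does not reach is not made up. A row lasts 1/12 s, in which the tool goes at most 41.7 mm and 7.16 degrees, less where a joint would pass 70% of its speed; a pose out of reach is approached as far as the arm can. A call is refused whole if a number of a shift passes 41.7 or a number of a turn 7.16, either way. A call with a gripper value outside its range is refused whole. OPENING is the finger opening in mm, from 0 to 87, set as the call begins (- or left out, the last holds). The fingers move at their own pace and stop on an object; the grip force is fixed at half the most. Time passes only in rows, so rows that do not move let the fingers close. It gives the time, the measured TCP pose, the force and the opening at its end, in the units of the state.
- bot.read_state(): the state, without advancing time (a new reading comes with each control period).
- bot.capture(name): name is "scene" or "top" or "wrist"; returns a dict with "color" (480x640x3 uint8, red, green, blue), "intrinsics" (3x3 intrinsics, pixels), "k1" (the pictures are not rectified: a ray, as slopes to the right and down, at radius r is drawn at 1 + k1 r^2 times it, then the intrinsics apply), "pose" (4x4, takes a point from camera to world coordinates). Camera axes: x right, y down, z forward; pixel columns grow to the right and rows downward; lengths in m; the calibration is good to about 2 mm. A picture is of the moment at which its call begins. There is no depth.
- bot.hand_in(): hands the job in, once; it reports no verdict.
The state is a dict: "time_s": time; "joint_positions": joint angles; "qvel": joint speeds; "tau": joint torques, N m; "position": TCP position; "tcp_rot": TCP orientation; "force": force on the tool from outside, world axes, zero at the start; "moment": the same for the moment, N m; "opening": opening from 0.0 (shut) to 1.0 (fully open).
Only numpy, scipy, OpenCV 4.12 (cv2) and the standard library are available. Lean on these libraries where they do the work, as an engineer would, in place of code of your own. Each camera call takes 0.05 s, during which the arm holds its last target.

## Working session

There is one attempt and no reset: what is moved stays moved. The work goes in short steps, Python scripts to look and compute and a shell command to move; the robot and the scene stay as the last step left them, time stands still between calls to the robot, and variables do not carry over. Pictures are saved under pics/ and viewed, and the job is handed in when it is done.

```bash
ls; mkdir -p pics; python3 - <<'E'
from rig import bot
import cv2,numpy as np
s=bot.read_state()
print(s['time_s'],s['position'],np.round(s['tcp_rot'],3).tolist(),s['opening'],s['force'])
for n in ('scene','top','wrist'):
    c=bot.capture(n); cv2.imwrite(f'pics/{n}0.png',c['color'][:,:,::-1])
    print(n,np.round(c['intrinsics'],1).tolist(),c['k1'],np.round(c['pose'],3).tolist())
E
```

```text
pics
0.0 [0.16803993 0.6012688  0.23257825] [[-0.001, 0.269, 0.963], [-0.002, 0.963, -0.269], [-1.0, -0.002, -0.0]] 1.0021757903437671 [-0.01030204 -0.39885354  0.30772364]
scene [[616.1, 0.0, 319.8], [0.0, 616.1, 242.2], [0.0, 0.0, 1.0]] -0.027291584656449486 [[0.603, -0.331, 0.726, -0.432], [-0.798, -0.224, 0.56, -0.712], [-0.023, -0.917, -0.399, 0.567], [0.0, 0.0, 0.0, 1.0]]
top [[546.7, 0.0, 324.0], [0.0, 546.7, 236.7], [0.0, 0.0, 1.0]] -0.13258090222052354 [[0.078, -0.976, 0.201, 0.313], [-0.997, -0.077, 0.011, 0.039], [0.005, -0.201, -0.98, 1.144], [0.0, 0.0, 0.0, 1.0]]
wrist [[369.5, 0.0, 316.2], [0.0, 369.5, 241.9], [0.0, 0.0, 1.0]] -0.0644737286952389 [[0.269, 0.931, 0.245, 0.102], [0.963, -0.26, -0.071, 0.62], [-0.002, 0.255, -0.967, 0.385], [0.0, 0.0, 0.0, 1.0]]
```

View pics/scene0.png

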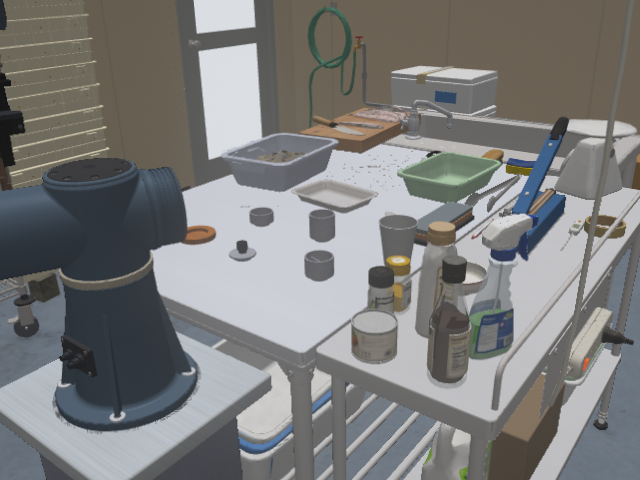

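View pics/top0.png

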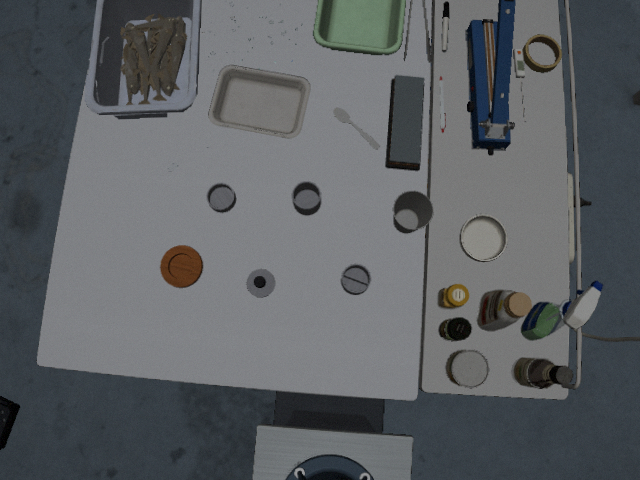

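View pics/wrist0.png

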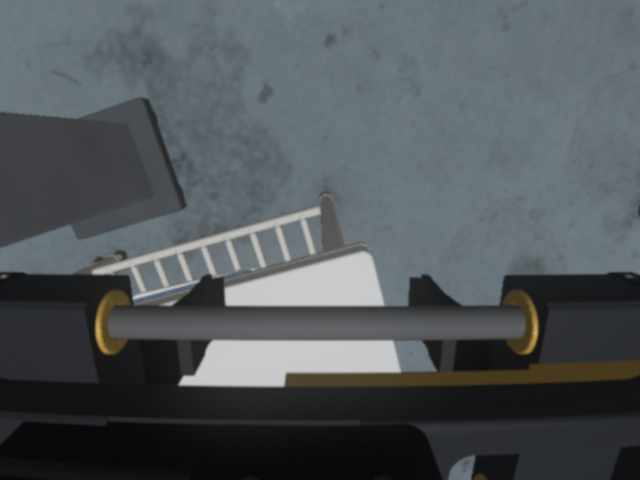

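```bash
cat > h.py <<'E'
from rig import bot
import cv2,numpy as np
from scipy.optimize import least_squares
def dist(c): return np.array([c['k1'],0,0,0,0.])
def proj(c,P):
    T=np.linalg.inv(c['pose']); 
    p,_=cv2.projectPoints(np.asarray(P,float).reshape(-1,3),cv2.Rodrigues(T[:3,:3])[0],T[:3,3],c['intrinsics'],dist(c)); return p[:,0]
def ray(c,uv,z):
    q=cv2.undistortPoints(np.asarray(uv,float).reshape(-1,1,2),c['intrinsics'],dist(c))[:,0]
    d=np.c_[q,np.ones(len(q))]@c['pose'][:3,:3].T; o=c['pose'][:3,3]
    return o+d*((z-o[2])/d[:,2])[:,None]
def circ(x,y,z,r,n=120):
    a=np.linspace(0,2*np.pi,n,endpoint=False); return np.c_[x+r*np.cos(a),y+r*np.sin(a),np.full(n,z)]
def crop(c,u,v,s=50,k=5,circs=()):
    im=c['color'][:,:,::-1]; u0,v0=int(u-s),int(v-s)
    M=np.float32([[k,0,-u0*k+(k-1)/2],[0,k,-v0*k+(k-1)/2]])
    o=cv2.warpAffine(im,M,(2*s*k,2*s*k),flags=cv2.INTER_CUBIC)
    for cc in circs:
        p=proj(c,circ(*cc)); q=(p-[u0,v0])*k+(k-1)/2
        cv2.polylines(o,[np.int32(np.round(q))],True,(0,0,255),1)
    return o
E
python3 - <<'E'
from h import *
c=bot.capture('top'); np.save('top0.npy',c,allow_pickle=True)
s=bot.capture('scene'); np.save('scene0.npy',s,allow_pickle=True)
g={'base':(182,266,.014,.045),'shal':(222,197,.034,.03),'deep':(307,197,.064,.03),'div':(355,280,.048,.03),'lid':(261,282,.013,.03),'cup':(412,210,.099,.04)}
for n,(u,v,z,r) in g.items(): print(n,ray(c,[(u,v)],z)[0].round(3))
T=[crop(c,u,v,26,5) for u,v,_,_ in g.values()]
cv2.imwrite('pics/crops1.png',np.vstack([np.hstack(T[:3]),np.hstack(T[3:])]))
sg={'base':(199,234),'shal':(261,214),'deep':(321,225),'div':(319,264),'lid':(242,250),'cup':(398,240)}
T=[crop(s,u,v,26,5) for u,v in sg.values()]
cv2.imwrite('pics/crops2.png',np.vstack([np.hstack(T[:3]),np.hstack(T[3:])]))
E
```

```text
base [0.459 0.345 0.014]
shal [0.61  0.273 0.034]
deep [0.615 0.092 0.064]
div [ 0.454 -0.018  0.048]
lid [0.439 0.175 0.013]
cup [ 0.595 -0.119  0.099]
```

View pics/crops1.png

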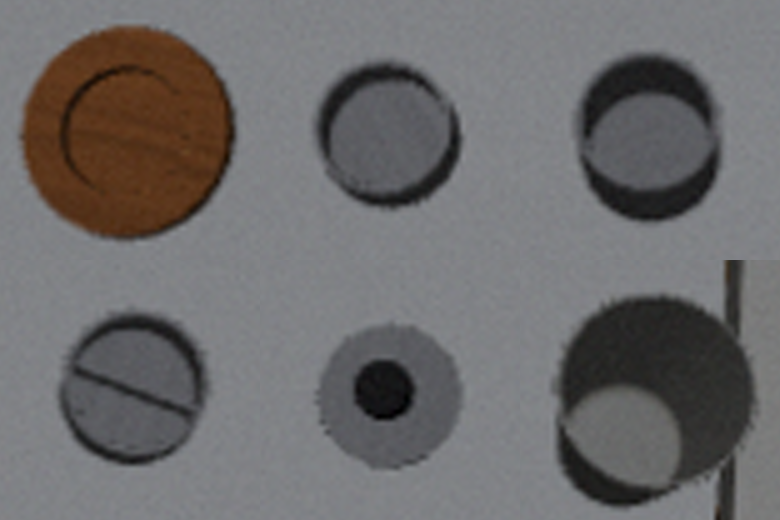

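View pics/crops2.png

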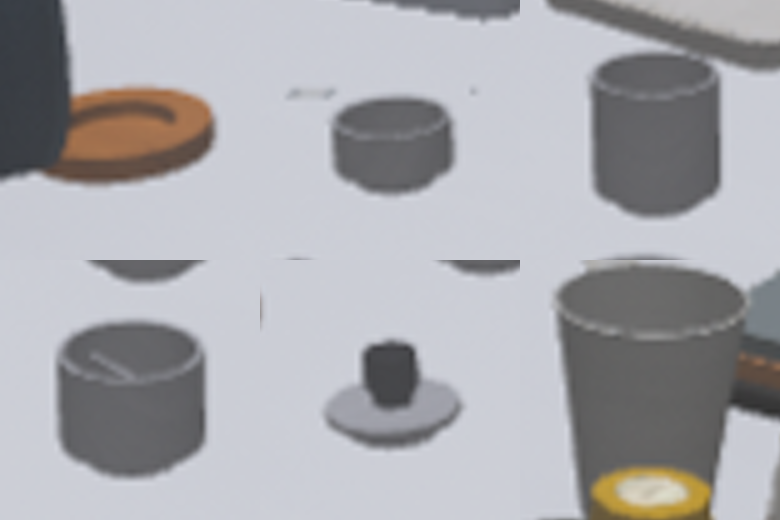

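```bash
cat >> h.py <<'E'
POT=lambda H:[(0,.02),(.008,.0255),(.008,.03),(H,.03)]
PROF={'base':[(0,.045),(.014,.045)],'shal':POT(.034),'deep':POT(.064),'div':POT(.048),
 'lid':[(0,.02),(.008,.03),(.013,.03),(.038,.012),(.021,.012)],'cup':[(0,.03),(.099,.0405)]}
def mask(c,u,v,s,th=None):
    im=cv2.GaussianBlur(c['color'],(0,0),0.6).astype(float); u0,v0=int(u-s),int(v-s)
    w=im[v0:v0+2*s,u0:u0+2*s]; k=4
    w=cv2.resize(w,None,fx=k,fy=k,interpolation=cv2.INTER_CUBIC)
    b=np.concatenate([w[:8].reshape(-1,3),w[-8:].reshape(-1,3),w[:,:8].reshape(-1,3),w[:,-8:].reshape(-1,3)]); bg=np.median(b,0)
    d=np.abs(w-bg).sum(2); m=(d>(th or 45)).astype(np.uint8)
    n,l,st,ce=cv2.connectedComponentsWithStats(m)
    # component nearest centre
    k2=1+np.argmax(st[1:,4]); m=(l==k2).astype(np.uint8)
    ct=max(cv2.findContours(m,cv2.RETR_EXTERNAL,cv2.CHAIN_APPROX_NONE)[0],key=cv2.contourArea)[:,0]
    return (ct+.5)/k-.5+[u0,v0]
def fit(c,name,u,v,s,z0=0,th=None,xy0=None):
    ct=mask(c,u,v,s,th); pr=PROF[name]
    def hull(p): 
        q=np.vstack([proj(c,circ(p[0],p[1],z0+z,r,180)) for z,r in pr]); return cv2.convexHull(q.astype(np.float32))
    def f(p):
        h=hull(p); return np.array([cv2.pointPolygonTest(h,(float(a),float(b)),True)-p[2] for a,b in ct[::2]])
    if xy0 is None: xy0=ray(c,[(u,v)],z0+.03)[0][:2]
    r=least_squares(f,[*xy0,0.],loss='soft_l1',f_scale=.5,diff_step=1e-4,x_scale=[.01,.01,1])
    return r.x,np.sqrt(np.mean(f(r.x)**2))
E
python3 - <<'E'
from h import *
c=np.load('top0.npy',allow_pickle=True).item(); s=np.load('scene0.npy',allow_pickle=True).item()
g={'base':(182,266,28),'shal':(222,197,24),'deep':(307,197,24),'div':(355,280,24),'lid':(261,282,24)}
sg={'shal':(261,214,17),'deep':(321,225,22),'div':(319,264,23),'lid':(242,250,18)}
T=[]
for n,(u,v,z) in g.items():
    p,e=fit(c,n,u,v,z); print(n,p.round(4),e.round(2))
    T.append(crop(c,u,v,26,5,[(p[0],p[1],zz,r) for zz,r in PROF[n]]))
    if n in sg:
        p2,e=fit(s,n,*sg[n],xy0=p[:2]); print('   scene',p2.round(4),e.round(2))
cv2.imwrite('pics/crops3.png',np.vstack([np.hstack(T[:3]),np.hstack(T[3:]+[T[0]])]))
E
```

```text
base [ 0.4596  0.3481 -0.2932] 0.16
shal [ 0.6116  0.2776 -0.1496] 0.2
   scene [ 0.612   0.2753 -0.476 ] 0.18
deep [ 0.6195  0.0948 -0.2313] 0.18
   scene [ 0.6384  0.1017 -2.8989] 2.7
div [ 0.4582 -0.019  -0.2072] 0.19
   scene [ 0.4581 -0.0213 -0.4558] 0.21
lid [ 0.4377  0.1763 -0.0748] 0.2
   scene [ 0.4364  0.1732 -0.0196] 0.83
```

View pics/crops3.png

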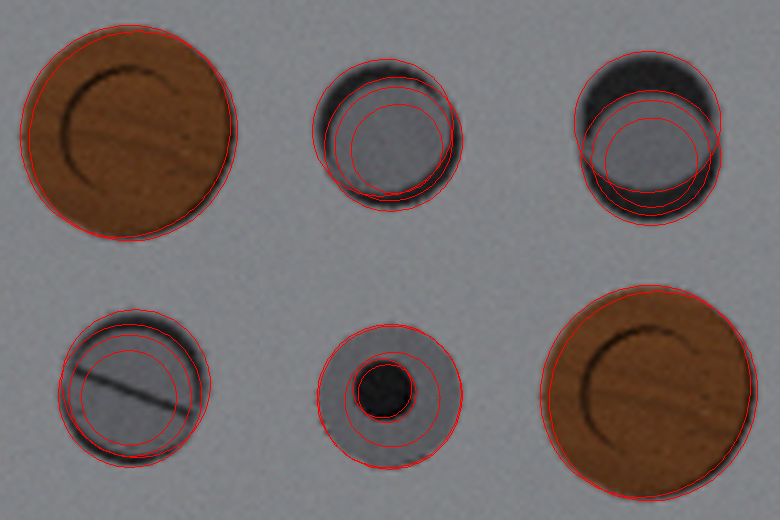

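```bash
python3 -m inch '{"dp":[[0,0,0],[0,0,0],[0,0,0],[0,-10,9],[0,-20,18],[0,-20,18],[0,-25,22],[0,-25,22],[0,-25,22],[0,-25,22],[0,-25,22],[0,-25,22],[0,-25,22],[0,-25,22],[0,-25,22],[0,-25,22],[0,-25,22],[0,-25,22],[0,-25,22],[0,-25,22]],"yaw":[-5.2,-5.2,-5.2,0,0,0,0,0,0,0,0,0,0,0,0,0,0,0,0,0]}' 87
python3 - <<'E'
from h import *
s=np.load('scene0.npy',allow_pickle=True).item()
for sz in (19,20):
  for th in (40,60,80): print(fit(s,'deep',321,225,sz,th=th,xy0=(.62,.094)))
st=bot.read_state(); print(st['position'],np.round(st['tcp_rot'],4).tolist(),st['time_s'])
E
```

```text
time_s: 1.92
position: [0.5217, 0.1993, 0.2336]
tcp_rot: [[-0.0, 0.004, 1.0], [-0.0, 1.0, -0.004], [-1.0, -0.0, -0.0]]
force: [0.5, 0.5, -0.4]
opening: 1.0
(array([ 0.62597615,  0.0961506 , -1.29091544]), np.float64(1.5666487178871993))
(array([ 0.62543299,  0.09588192, -1.02822312]), np.float64(1.6754432113762945))
(array([ 0.62518177,  0.09580721, -0.8329956 ]), np.float64(1.7536872619998514))
(array([ 0.62989559,  0.09791426, -1.83737592]), np.float64(1.859204944603392))
(array([ 0.62919193,  0.09769585, -1.53125161]), np.float64(1.9311584368710761))
(array([ 0.62840841,  0.09742041, -1.25346083]), np.float64(1.9770594372572141))
[0.52173445 0.19928598 0.23357725] [[-0.0003, 0.0037, 1.0], [-0.0004, 1.0, -0.0037], [-1.0, -0.0004, -0.0003]] 1.9167
```

```bash
python3 -m inch '{"dp":[[10,-21,20],[10,-21,20],[10,-21,20],[10,-21,20],[10,-21,18],[0,0,0],[0,0,0]],"yaw":[0.1,0.1,0,0,0,0,0]}' 87
python3 - <<'E'
from h import *
c=bot.capture('wrist'); cv2.imwrite('pics/w1.png',c['color'][:,:,::-1]); np.save('w1.npy',c,allow_pickle=True)
print(c['pose'].round(4).tolist(), bot.read_state()['position'])
E
```

```text
time_s: 2.5
position: [0.6188, 0.0942, 0.1825]
tcp_rot: [[-0.002, 0.009, 1.0], [-0.0, 1.0, -0.009], [-1.0, -0.0, -0.002]]
force: [0.1, 0.7, 0.8]
opening: 0.999
[[0.009, 0.9674, 0.2531, 0.5504], [1.0, -0.0086, -0.0029, 0.0949], [-0.0006, 0.2531, -0.9674, 0.3347], [0.0, 0.0, 0.0, 1.0]] [0.61817933 0.09540079 0.18307333]
```

View pics/w1.png

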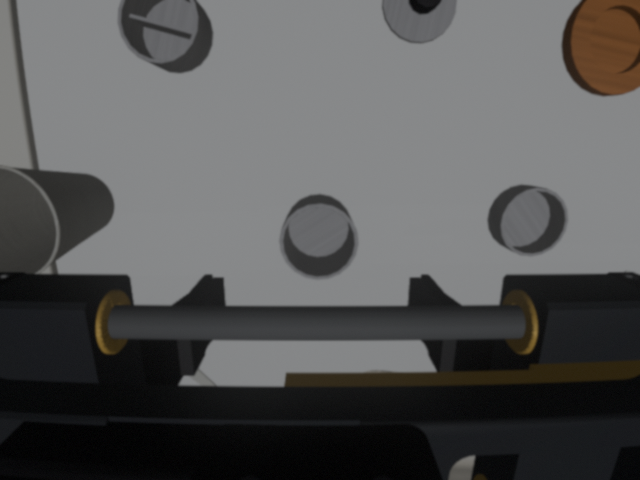

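```bash
python3 - <<'E'
from h import *
c=np.load('w1.npy',allow_pickle=True).item()
T=[]
for n,u,v,s,xy in (('deep',319,230,52,(.6195,.0948)),('shal',530,222,50,(.6116,.2776))):
  for th in (60,90):
    p,e=fit(c,n,u,v,s,th=th,xy0=xy); print(n,th,p.round(4),e.round(2))
  T.append(crop(c,u,v,60,5,[(p[0],p[1],z,r) for z,r in PROF[n]])[:, :400])
p=(.6195,.0948)
cv2.imwrite('pics/w1c.png',np.hstack(T))
E
```

```text
deep 60 [0.6209 0.0957 0.4504] 0.29
deep 90 [0.6207 0.0957 1.2363] 0.52
shal 60 [0.6134 0.2788 0.4647] 0.37
shal 90 [0.6133 0.2786 1.1135] 0.48
```

View pics/w1c.png

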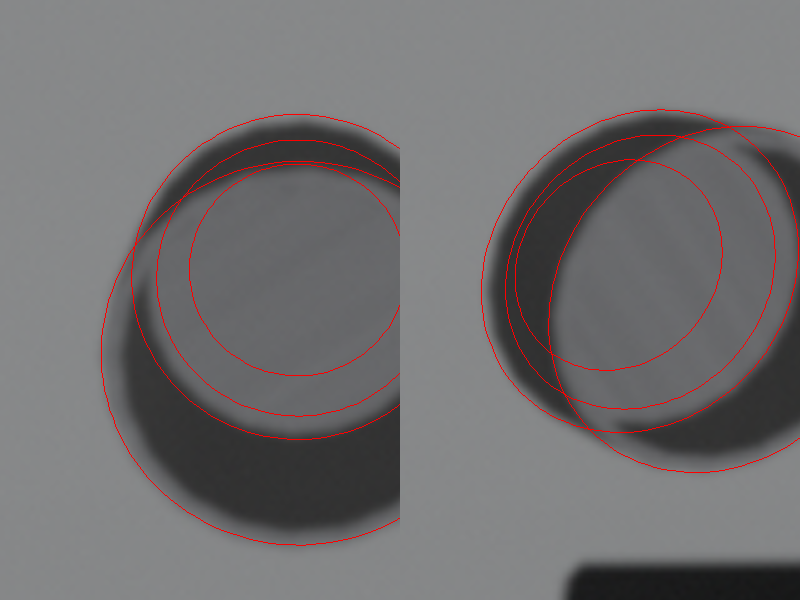

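```bash
python3 -m inch '{"dp":[[15,0,1.7],[18,0,0],[18,0,0],[18,0,0],[18,0,0],[18,0,0],[18,0,0],[14,0,0],[10,0,0],[0,0,0],[0,0,0]],"yaw":[-0.5,0,0,0,0,0,0,0,0,0,0]}' 87
```

```text
time_s: 3.47
position: [0.62, 0.097, 0.0368]
tcp_rot: [[-0.001, -0.005, 1.0], [0.0, 1.0, 0.005], [-1.0, 0.0, -0.001]]
force: [0.8, -0.2, 0.1]
opening: 0.999
```

```bash
python3 -m inch '{"dp":[[0,0,0],[0,0,0],[0,0,0],[0,0,0],[0,0,0],[0,0,0],[0,0,0],[0,0,0]],"yaw":[0,0,0,0,0,0,0,0]}' 52
```

```text
time_s: 4.13
position: [0.6208, 0.0963, 0.0371]
tcp_rot: [[0.001, -0.005, 1.0], [-0.0, 1.0, 0.005], [-1.0, -0.0, 0.001]]
force: [-1.1, 0.1, 4.8]
opening: 0.688
```

```bash
python3 -m inch '{"dp":[[-6,0,0],[-14,0,0],[-20,0,0],[-20,0,0],[-10,0,0],[-5,10,-6],[0,15,-9.5],[0,20,-12.7],[0,20,-12.7],[0,20,-12.7],[0,20,-12.7],[0,20,-12.7],[0,20,-12.7],[0,20,-12.7],[0,20,-12.7],[0,20,-12.7],[0,20,-12.7],[0,15,-9.5],[0,0,0],[0,0,0]],"yaw":[0,0,0,0,0,0,0,0,0,0,0,0,0,0,0,0,0,0,0,0]}'
python3 - <<'E'
from h import *
for n in ('wrist','top'):
    c=bot.capture(n); cv2.imwrite(f'pics/{n}2.png',c['color'][:,:,::-1]); np.save(f'{n}2.npy',c,allow_pickle=True)
s=bot.read_state();print(s['position'],s['force'],s['opening'])
E
```

```text
time_s: 5.8
position: [0.4643, 0.3367, 0.1103]
tcp_rot: [[-0.003, -0.008, 1.0], [-0.001, 1.0, 0.008], [-1.0, -0.001, -0.003]]
force: [-0.1, -0.6, -1.5]
opening: 0.69
[0.46628063 0.33560958 0.11075264] [-0.6819047   0.38478952 -1.72042333] 0.6863259101853076
```

View pics/wrist2.png

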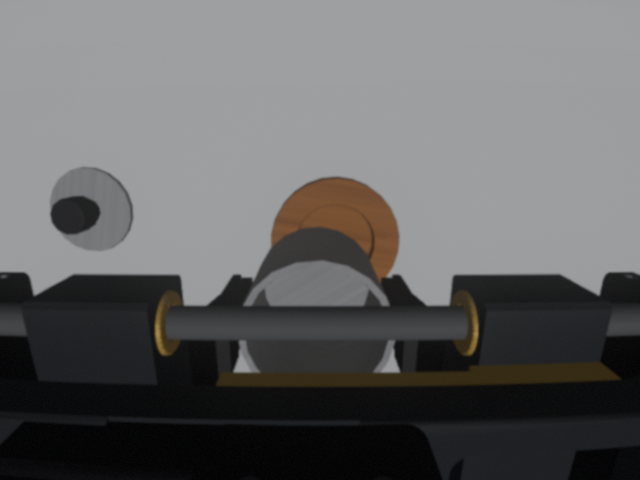

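View pics/top2.png

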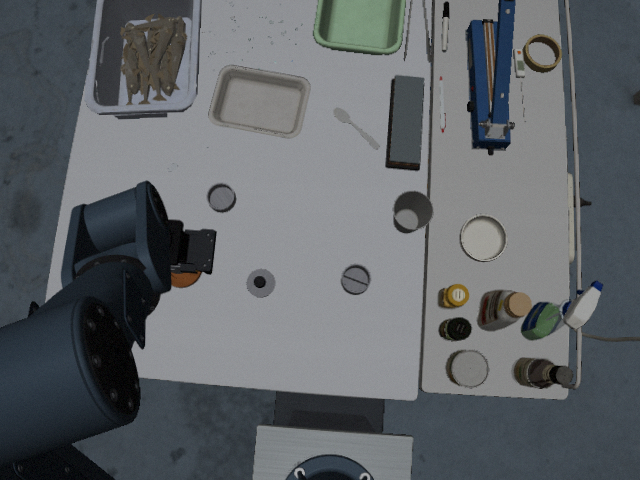

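```bash
cat >> h.py <<'E'
def fitarc(c,ct,prof,z0,xy0):
    def f(p):
        h=cv2.convexHull(np.vstack([proj(c,circ(p[0],p[1],z0+z,r,360)) for z,r in prof]).astype(np.float32))
        return np.array([cv2.pointPolygonTest(h,(float(a),float(b)),True) for a,b in ct])
    r=least_squares(f,xy0,loss='soft_l1',f_scale=.5,diff_step=1e-4,x_scale=.01)
    return r.x,np.sqrt(np.mean(f(r.x)**2))
E
python3 - <<'E'
from h import *
c=np.load('wrist2.npy',allow_pickle=True).item()
im=c['color'].astype(int); m=((im[:,:,0]-im[:,:,2])>35).astype(np.uint8)
m[300:]=0
ct=max(cv2.findContours(m,cv2.RETR_EXTERNAL,cv2.CHAIN_APPROX_NONE)[0],key=cv2.contourArea)[:,0].astype(float)
ct=ct[(ct[:,1]<245)&((ct[:,0]>375)|(ct[:,0]<285)|(ct[:,1]<215))]
print(len(ct),ct.min(0),ct.max(0),fitarc(c,ct,PROF['base'],0,(.46,.348)))
print(bot.read_state()['position'])
# deep rim in hand: overlay
x,y=.465,.336
cv2.imwrite('pics/w2c.png',crop(c,320,290,80,5,[(x+.0005,y,.1105+.028,.03),(x+.0005,y,.1105+.028,.027)])[:600])
E
```

```text
197 [272. 178.] [398. 244.] (array([0.4631588 , 0.34972199]), np.float64(2.165028043212098))
[0.46628063 0.33560958 0.11075264]
```

View pics/w2c.png

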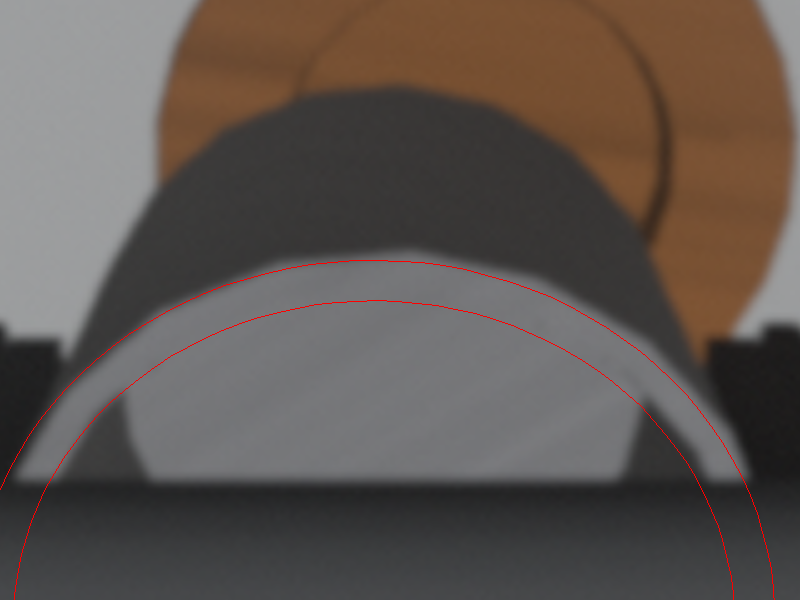

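```bash
python3 - <<'E'
from h import *
c=np.load('wrist2.npy',allow_pickle=True).item()
im=c['color'].astype(int); m=((im[:,:,0]-im[:,:,2])>25).astype(np.uint8)
m[300:]=0
ct=max(cv2.findContours(m,cv2.RETR_EXTERNAL,cv2.CHAIN_APPROX_NONE)[0],key=cv2.contourArea)[:,0].astype(float)
r=ct[(ct[:,0]>300)&(ct[:,0]<345)&(ct[:,1]>200)]
ct=ct[(ct[:,1]<215)]
p,e=fitarc(c,ct,PROF['base'],0,(.46,.348));print(len(ct),p,e)
cv2.imwrite('pics/w2d.png',crop(c,330,240,70,5,[(p[0],p[1],.014,.045),(p[0],p[1],0,.045),(p[0],p[1],.014,.027)])[:600])
P=[bot.capture('wrist')['pose'][:3,3] for _ in range(1)]
s=bot.read_state();print(s['position'],c['pose'][:3,3])
E
```

```text
126 [0.46278205 0.34967257] 0.3409111691618963
[0.46688692 0.33527996 0.11095928] [0.39608658 0.33639772 0.26250984]
```

View pics/w2d.png

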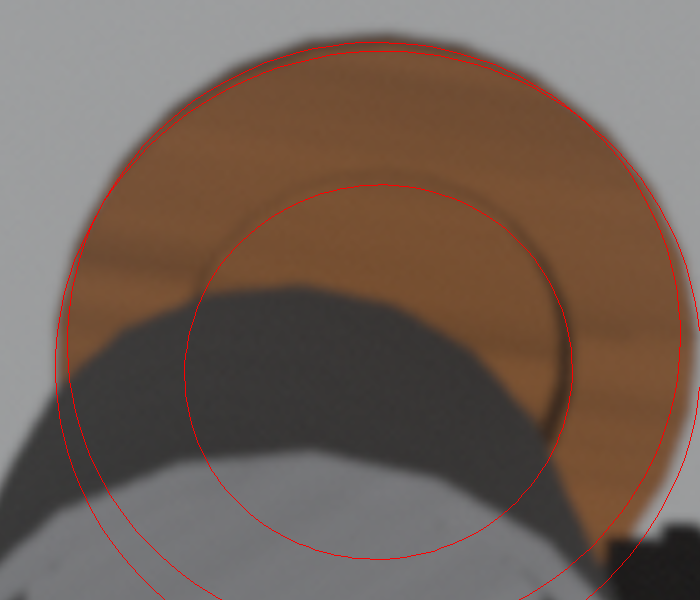

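```bash
python3 -m inch '{"dp":[[0,7,-2.2],[5,6.4,-2.2],[10,0,0],[12,0,0],[12,0,0],[8,0,0],[4,0,0],[0,0,0],[0,0,0]],"yaw":[0.4,0,0,0,0,0,0,0,0]}'
python3 - <<'E'
from h import *
for n in ('wrist','scene'):
    c=bot.capture(n); cv2.imwrite(f'pics/{n}3.png',c['color'][:,:,::-1]); np.save(f'{n}3.npy',c,allow_pickle=True)
s=bot.read_state();print(s['position'],s['force'],s['opening'])
E
```

```text
time_s: 6.7
position: [0.4629, 0.3489, 0.0601]
tcp_rot: [[-0.001, 0.003, 1.0], [-0.0, 1.0, -0.003], [-1.0, -0.0, -0.001]]
force: [0.4, 0.5, -2.7]
opening: 0.692
[0.46344107 0.34920012 0.06088143] [-0.10143077 -0.31036148 -1.71011218] 0.6906468443037018
```

View pics/wrist3.png

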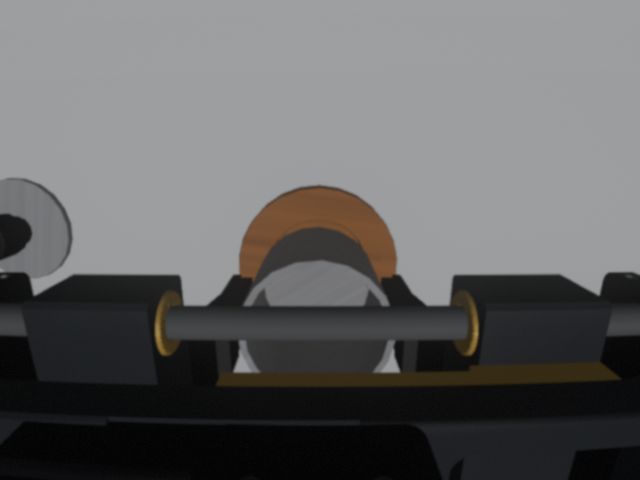

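View pics/scene3.png

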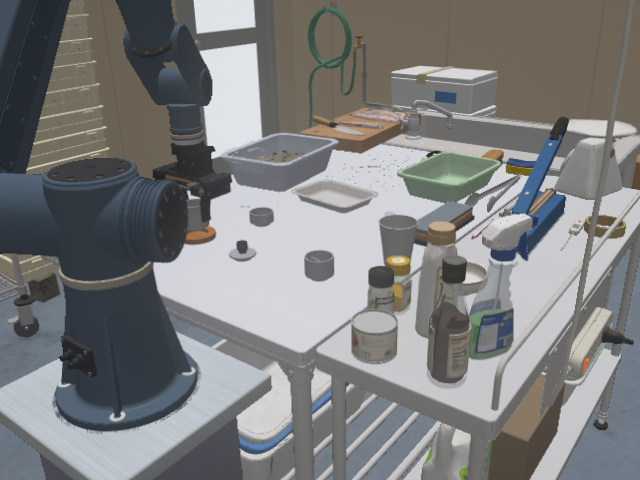

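```bash
python3 -m inch '{"dp":[[2,0,-1],[3,0,0],[3,0,0],[3,0,0],[2,0,0],[1,0,0],[0,0,0],[0,0,0]],"yaw":[0,0,0,0,0,0,0,0]}'
```

```text
time_s: 7.47
position: [0.4619, 0.3491, 0.0464]
tcp_rot: [[-0.0, 0.002, 1.0], [-0.0, 1.0, -0.002], [-1.0, -0.0, -0.0]]
force: [-1.0, -0.3, -2.6]
opening: 0.69
```

```bash
python3 -m inch '{"dp":[[1,0,0],[1,0,0],[1,0,0],[0.5,0,0],[0,0,0],[0,0,0]],"yaw":[0,0,0,0,0,0]}'
```

```text
time_s: 7.97
position: [0.4617, 0.3492, 0.0432]
tcp_rot: [[-0.0, 0.002, 1.0], [0.0, 1.0, -0.002], [-1.0, 0.0, -0.0]]
force: [-1.7, 1.2, 0.3]
opening: 0.69
```

```bash
python3 -m inch '{"dp":[[0.5,0,0],[0.5,0,0],[0,0,0],[0,0,0]],"yaw":[0,0,0,0]}'; python3 -m inch '{"dp":[[0,0,0],[0,0,0],[0,0,0],[0,0,0],[0,0,0],[0,0,0]],"yaw":[0,0,0,0,0,0]}' 80
```

```text
time_s: 8.3
position: [0.4617, 0.3492, 0.0431]
tcp_rot: [[-0.0, 0.002, 1.0], [0.0, 1.0, -0.002], [-1.0, 0.0, -0.0]]
force: [-4.0, 0.4, 6.0]
opening: 0.689
time_s: 8.8
position: [0.4621, 0.349, 0.0419]
tcp_rot: [[-0.0, 0.002, 1.0], [-0.0, 1.0, -0.002], [-1.0, -0.0, -0.0]]
force: [-0.0, -0.5, -0.4]
opening: 0.911
```

```bash
python3 -m inch '{"dp":[[-8,0,0],[-20,0,0],[-25,0,0],[-25,0,0],[-20,0,0],[-10,-12,0],[0,-22,0],[0,-25,0],[0,-25,0],[0,-25,0],[0,-25,0],[0,-25,0],[0,-25,0],[0,-25,-1],[0,-25,-1],[0,-25,0],[0,-25,0],[0,-25,0],[0,-25,0],[0,-20,0]],"yaw":[0,0,0,0,0,0,0,0,0,0,0,0,0,0,0,0,0,0,0,0]}' 87
python3 -m inch '{"dp":[[0,-13,0],[0,0,0],[0,0,0]],"yaw":[0,0,0]}' 87
python3 - <<'E'
from h import *
for n in ('top','wrist'):
    c=bot.capture(n); cv2.imwrite(f'pics/{n}4.png',c['color'][:,:,::-1]); np.save(f'{n}4.npy',c,allow_pickle=True)
s=bot.read_state();print(s['position'],s['tcp_rot'].round(4).tolist())
E
```

```text
time_s: 10.47
position: [0.4582, -0.0071, 0.15]
tcp_rot: [[-0.001, 0.003, 1.0], [-0.0, 1.0, -0.003], [-1.0, -0.0, -0.001]]
force: [0.2, -0.5, 0.6]
opening: 1.005
time_s: 10.72
position: [0.4584, -0.0185, 0.15]
tcp_rot: [[-0.001, 0.005, 1.0], [0.0, 1.0, -0.005], [-1.0, 0.0, -0.001]]
force: [0.9, 0.5, -0.3]
opening: 1.002
[ 0.45847057 -0.01738986  0.14996162] [[-0.0009, 0.0022, 1.0], [0.0005, 1.0, -0.0022], [-1.0, 0.0005, -0.0009]]
```

View pics/wrist4.png

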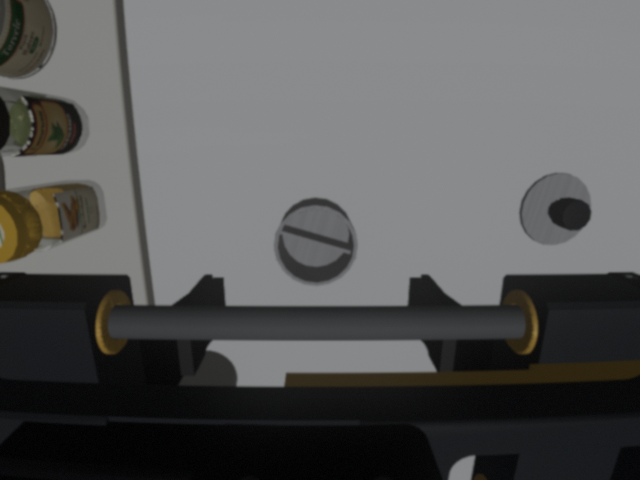

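View pics/top4.png

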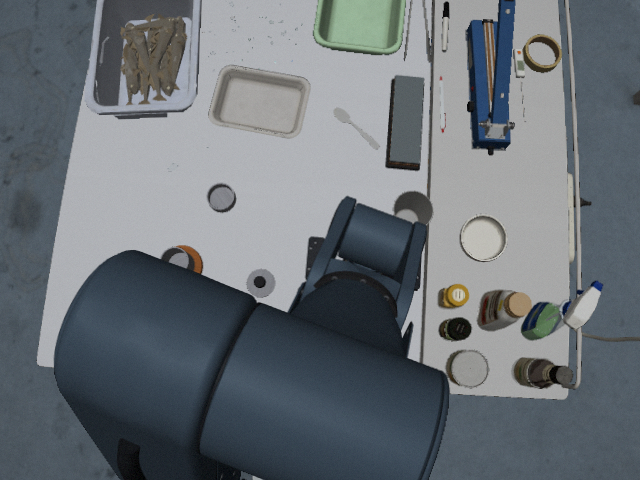

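```bash
python3 - <<'E'
from h import *
c=np.load('wrist4.npy',allow_pickle=True).item()
for th in (50,70):
    print(fit(c,'div',316,238,52,th=th,xy0=(.459,-.0185)))
    print(fit(c,'lid',556,209,44,th=th,xy0=(.438,.176)))
t=np.load('top4.npy',allow_pickle=True).item()
cv2.imwrite('pics/t4c.png',crop(t,182,260,30,8,[(.4605,.348,.07,.03),(.4605,.348,.07,.027)]))
E
```

```text
(array([ 0.45937432, -0.01854373,  0.19727679]), np.float64(0.22695049868510125))
(array([0.43912849, 0.17757566, 0.48816838]), np.float64(0.3244159682413317))
(array([ 0.45927171, -0.01855688,  0.69748133]), np.float64(0.27994374783884657))
(array([0.43908775, 0.17746713, 0.95607422]), np.float64(0.4062565582011186))
```

View pics/t4c.png

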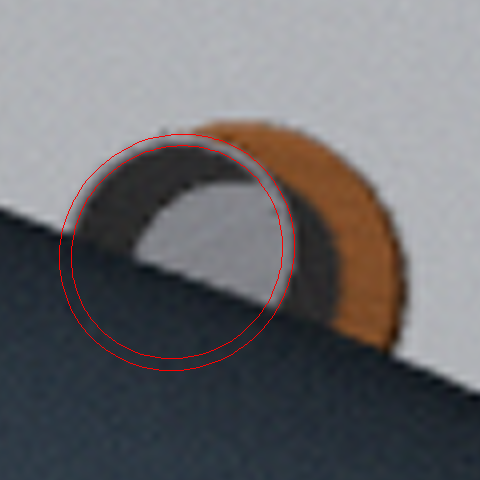

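```bash
python3 -m inch '{"dp":[[10,-0.7,1],[20,0,0],[25,0,0],[25,0,0],[22,0,0],[14,0,0],[7,0,0],[0,0,0],[0,0,0]],"yaw":[0,0,0,0,0,0,0,0,0]}' 87
python3 -m inch '{"dp":[[0,0,0],[0,0,0],[0,0,0],[0,0,0],[0,0,0],[0,0,0],[0,0,0],[0,0,0]],"yaw":[0,0,0,0,0,0,0,0]}' 52
```

```text
time_s: 11.57
position: [0.4601, -0.018, 0.0271]
tcp_rot: [[-0.0, 0.001, 1.0], [0.0, 1.0, -0.001], [-1.0, 0.0, -0.0]]
force: [0.2, 0.2, 0.4]
opening: 1.003
time_s: 12.23
position: [0.4604, -0.0187, 0.0275]
tcp_rot: [[0.001, 0.002, 1.0], [-0.0, 1.0, -0.002], [-1.0, -0.0, 0.001]]
force: [-0.1, 0.1, 5.7]
opening: 0.694
```

```bash
python3 -m inch '{"dp":[[-6,0,0],[-14,0,0],[-22,0,0],[-25,0,0],[-25,0,0],[-15,8,0],[-6,16,0],[0,24,0],[0,25,0],[0,25,0],[0,25,0],[0,25,0],[0,25,0],[0,25,0.5],[0,25,0.5],[0,25,0.5],[0,25,0],[0,25,0],[0,25,0],[0,25,0]],"yaw":[0,0,0,0,0,0,0,0,0,0,0,0,0,0,0,0,0,0,0,0]}'
python3 -m inch '{"dp":[[0,15,0],[0,4,0],[0,0,0],[0,0,0]],"yaw":[0,0,0,0]}'
python3 - <<'E'
from h import *
for n in ('wrist','top'):
    c=bot.capture(n); cv2.imwrite(f'pics/{n}5.png',c['color'][:,:,::-1]); np.save(f'{n}5.npy',c,allow_pickle=True)
s=bot.read_state();print(s['position'],s['force'],s['tcp_rot'].round(4).tolist())
E
```

```text
time_s: 13.9
position: [0.4615, 0.3303, 0.1397]
tcp_rot: [[-0.002, 0.002, 1.0], [-0.001, 1.0, -0.002], [-1.0, -0.001, -0.002]]
force: [-0.4, -0.7, -1.9]
opening: 0.695
time_s: 14.23
position: [0.4619, 0.3473, 0.1397]
tcp_rot: [[-0.001, 0.002, 1.0], [-0.001, 1.0, -0.002], [-1.0, -0.001, -0.001]]
force: [-0.6, -0.2, -2.2]
opening: 0.689
[0.46223603 0.34687551 0.13983532] [-0.25101733 -0.10961325 -1.42127689] [[-0.0012, 0.0035, 1.0], [-0.0011, 1.0, -0.0035], [-1.0, -0.0011, -0.0012]]
```

View pics/wrist5.png

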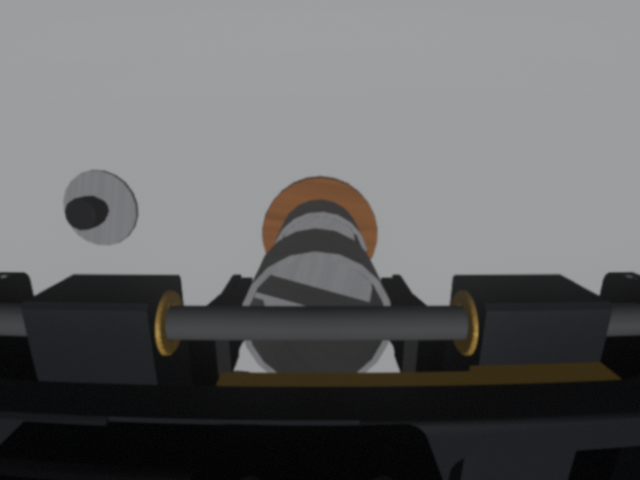

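```bash
python3 -m inch '{"dp":[[3,1.8,0],[8,0,0],[10,0,0],[10,0,0],[6,0,0],[3,0,0],[2,0,0],[2,0,0],[1,0,0],[0,0,0],[0,0,0]],"yaw":[0,0,0,0,0,0,0,0,0,0,0]}'
```

```text
time_s: 15.25
position: [0.4627, 0.3503, 0.0953]
tcp_rot: [[0.001, 0.002, 1.0], [0.0, 1.0, -0.002], [-1.0, 0.0, 0.001]]
force: [-0.4, -0.1, -1.5]
opening: 0.694
```

```bash
python3 -m inch '{"dp":[[1,0,0],[1,0,0],[1,0,0],[1,0,0],[1,0,0],[0.5,0,0],[0,0,0],[0,0,0]],"yaw":[0,0,0,0,0,0,0,0]}'
```

```text
time_s: 15.92
position: [0.4625, 0.3501, 0.0896]
tcp_rot: [[-0.0, 0.002, 1.0], [-0.0, 1.0, -0.002], [-1.0, -0.0, -0.0]]
force: [-0.5, -0.9, -1.3]
opening: 0.692
```

```bash
python3 -m inch '{"dp":[[0.5,0,0],[0.5,0,0],[0.5,0,0],[0,0,0],[0,0,0]],"yaw":[0,0,0,0,0]}'
```

```text
time_s: 16.33
position: [0.4625, 0.3502, 0.0895]
tcp_rot: [[0.001, 0.002, 1.0], [0.0, 1.0, -0.002], [-1.0, 0.0, 0.001]]
force: [-1.4, -0.8, 8.5]
opening: 0.691
```

Home. Release, lift to z≈0.2, and go to the shallow pot.

```bash
python3 -m inch '{"dp":[[0,0,0],[0,0,0],[0,0,0],[0,0,0],[0,0,0],[-4,0,0],[-12,0,0],[-20,0,0],[-20,0,0],[-20,0,0],[-10,0,0],[0,0,0],[0,0,0]],"yaw":[0,0,0,0,0,0,0,0,0,0,0,0,0]}' 82
python3 -m inch '{"dp":[[0,-4,8],[0,-8,16],[0,-12,24],[0,-12,24],[0,-12,24],[0,-12,24],[0,-8,16],[0,-3,8],[0,0,4],[0,0,0],[0,0,0]],"yaw":[0,0,0,0,0,0,0,0,0,0,0]}' 87
python3 - <<'E'
from h import *
for n in ('wrist','top','scene'):
    c=bot.capture(n); cv2.imwrite(f'pics/{n}6.png',c['color'][:,:,::-1]); np.save(f'{n}6.npy',c,allow_pickle=True)
s=bot.read_state();print(s['position'],s['force'],s['tcp_rot'].round(4).tolist())
E
```

```text
time_s: 17.42
position: [0.4625, 0.3502, 0.1742]
tcp_rot: [[0.001, 0.002, 1.0], [0.0, 1.0, -0.002], [-1.0, 0.0, 0.001]]
force: [-0.1, -1.0, -0.3]
opening: 0.945
time_s: 18.33
position: [0.6094, 0.279, 0.1733]
tcp_rot: [[-0.002, 0.002, 1.0], [-0.0, 1.0, -0.002], [-1.0, -0.0, -0.002]]
force: [1.0, -0.1, -0.1]
opening: 1.001
[0.60909442 0.27957145 0.17397585] [-0.18633027  0.06892006 -0.67520408] [[-0.0011, 0.0009, 1.0], [-0.0001, 1.0, -0.0009], [-1.0, -0.0001, -0.0011]]
```

View pics/wrist6.png

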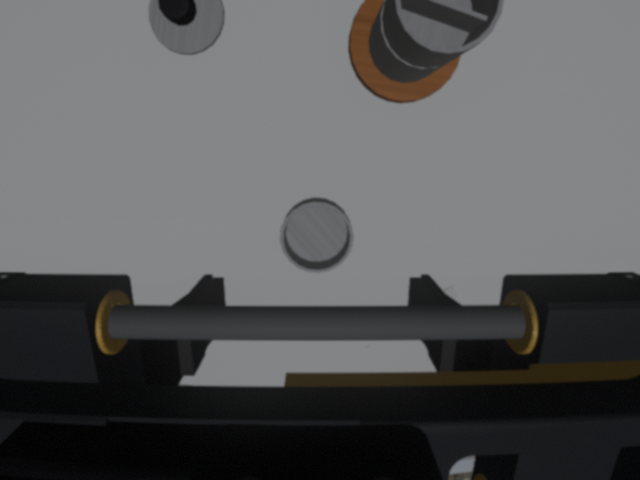

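View pics/top6.png

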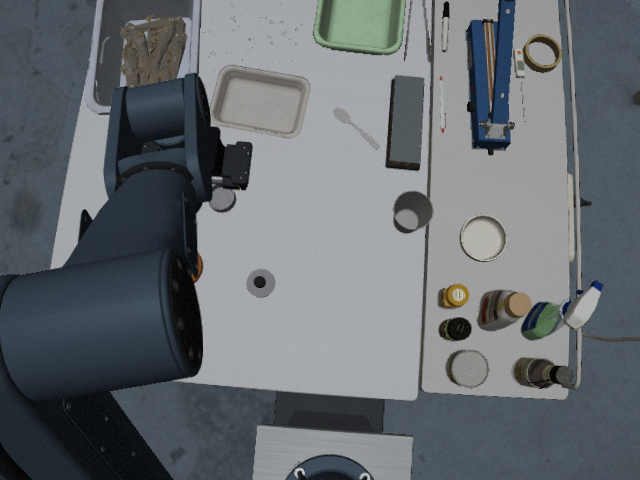

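```bash
python3 - <<'E'
from h import *
c=np.load('wrist6.npy',allow_pickle=True).item()
for th in (50,70): print(fit(c,'shal',316,234,42,th=th,xy0=(.612,.278)))
s=np.load('scene6.npy',allow_pickle=True).item()
cv2.imwrite('pics/s6c.png',crop(s,205,215,40,7))
E
```

```text
(array([0.61327697, 0.27879384, 0.26476113]), np.float64(0.2081205953588239))
(array([0.61315949, 0.27878948, 0.7948192 ]), np.float64(0.28470463563609577))
```

View pics/s6c.png

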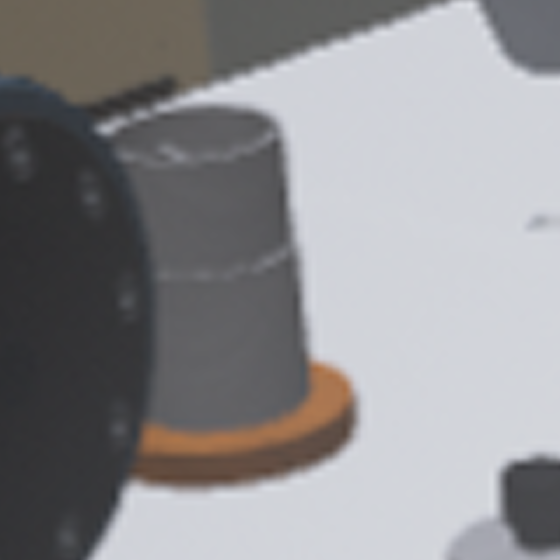

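```bash
python3 -m inch '{"dp":[[12,-0.5,3.6],[22,0,0],[25,0,0],[25,0,0],[25,0,0],[20,0,0],[12,0,0],[7,0,0],[4,0,0],[0,0,0],[0,0,0]],"yaw":[0,0,0,0,0,0,0,0,0,0,0]}' 87
python3 -m inch '{"dp":[[0,0,0],[0,0,0],[0,0,0],[0,0,0],[0,0,0],[0,0,0],[0,0,0],[0,0,0]],"yaw":[0,0,0,0,0,0,0,0]}' 52
```

```text
time_s: 19.4
position: [0.6147, 0.2786, 0.0229]
tcp_rot: [[0.002, 0.002, 1.0], [0.0, 1.0, -0.002], [-1.0, 0.0, 0.002]]
force: [0.9, -0.9, 0.0]
opening: 0.999
time_s: 20.07
position: [0.6141, 0.2784, 0.0224]
tcp_rot: [[0.0, 0.002, 1.0], [0.0, 1.0, -0.002], [-1.0, 0.0, 0.0]]
force: [-0.6, 0.1, 2.6]
opening: 0.673
```

```bash
python3 -m inch '{"dp":[[-6,0,0],[-14,0,0],[-22,0,0],[-25,0,0],[-25,0,0],[-25,0,0],[-16,0,0],[-8,0,0],[0,5,-10],[0,9,-20],[0,11,-24],[0,11,-24],[0,11,-24],[0,11,-24],[0,7,-15],[0,4,-7],[0,2,-3],[0,0,0],[0,0,0]],"yaw":[0,0,0,0,0,0,0,0,0,0,0,0,0,0,0,0,0,0,0]}'
python3 - <<'E'
from h import *
for n in ('wrist','top'):
    c=bot.capture(n); cv2.imwrite(f'pics/{n}7.png',c['color'][:,:,::-1]); np.save(f'{n}7.npy',c,allow_pickle=True)
s=bot.read_state();print(s['position'],s['force'],s['opening'],s['tcp_rot'].round(4).tolist())
E
```

```text
time_s: 21.65
position: [0.4644, 0.3496, 0.1631]
tcp_rot: [[0.001, 0.003, 1.0], [0.0, 1.0, -0.003], [-1.0, 0.0, 0.001]]
force: [0.1, 0.5, -1.7]
opening: 0.674
[0.46455136 0.34932868 0.16302191] [-0.48965912  0.23988458 -0.7375561 ] 0.6746210358307216 [[0.0012, 0.0034, 1.0], [0.0002, 1.0, -0.0034], [-1.0, 0.0002, 0.0012]]
```

View pics/wrist7.png

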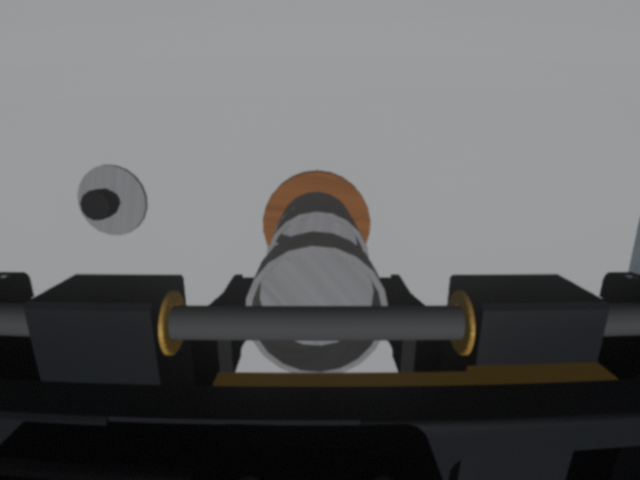

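```bash
python3 - <<'E'
from h import *
c=np.load('wrist7.npy',allow_pickle=True).item()
x,y=.4630,.3495
cv2.imwrite('pics/w7c.png',crop(c,318,280,80,5,[(x,y,.163+.0116,.03),(x,y,.163+.0116,.027),(.4618,.350,.110,.03)]))
E
```

```text
(no output)
```

View pics/w7c.png

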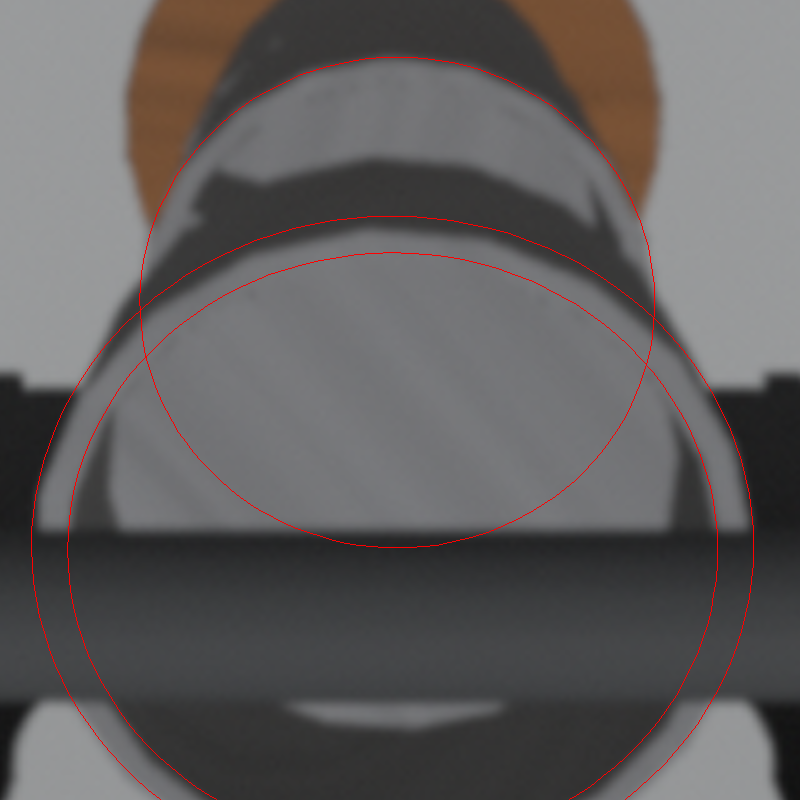

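```bash
python3 -m inch '{"dp":[[3,0.6,-1.8],[8,0,0],[8,0,0],[5,0,0],[3,0,0],[2,0,0],[2,0,0],[1,0,0],[1,0,0],[0,0,0],[0,0,0]],"yaw":[0,0,0,0,0,0,0,0,0,0,0]}'
python3 -m inch '{"dp":[[1,0,0],[1,0,0],[1,0,0],[1,0,0],[0.5,0,0],[0,0,0],[0,0,0]],"yaw":[0,0,0,0,0,0,0]}'
```

```text
time_s: 22.67
position: [0.4614, 0.3504, 0.1302]
tcp_rot: [[0.0, 0.002, 1.0], [0.0, 1.0, -0.002], [-1.0, 0.0, 0.0]]
force: [0.2, 0.5, -1.6]
opening: 0.677
time_s: 23.25
position: [0.4613, 0.3502, 0.1255]
tcp_rot: [[-0.0, 0.002, 1.0], [-0.0, 1.0, -0.002], [-1.0, -0.0, -0.0]]
force: [0.1, 0.6, -1.4]
opening: 0.675
```

```bash
python3 -m inch '{"dp":[[0.5,0,0.5],[0.5,0,0],[0.5,0,0],[0,0,0],[0,0,0]],"yaw":[0,0,0,0,0]}'
```

```text
time_s: 23.67
position: [0.462, 0.3503, 0.1244]
tcp_rot: [[0.001, 0.002, 1.0], [0.0, 1.0, -0.002], [-1.0, 0.0, 0.001]]
force: [-1.3, -0.9, 0.7]
opening: 0.675
```

```bash
python3 -m inch '{"dp":[[0.5,0,0],[0.5,0,0],[0,0,0],[0,0,0]],"yaw":[0,0,0,0]}'
```

```text
time_s: 24.0
position: [0.462, 0.3504, 0.1243]
tcp_rot: [[0.001, 0.002, 1.0], [0.0, 1.0, -0.002], [-1.0, 0.0, 0.001]]
force: [-1.5, -0.5, 7.4]
opening: 0.679
```

```bash
python3 -m inch '{"dp":[[0,0,0],[0,0,0],[0,0,0],[0,0,0],[0,0,0],[-4,0,0],[-12,0,0],[-20,0,0],[-20,0,0],[-16,0,0],[-8,-5,0],[0,-12,-2],[0,-20,-3],[0,-24,-4],[0,-24,-4],[0,-24,-4],[0,-24,-4],[0,-20,-2],[0,-12,-0.5],[0,-8,0]],"yaw":[0,0,0,0,0,0,0,0,0,0,0,0,0,0,0,0,0,0,0,0]}' 82
python3 -m inch '{"dp":[[10,0,0],[15,0,0],[15,0,0],[10,0,0],[0,0,0],[0,0,0]],"yaw":[0,0,0,0,0,0]}' 50
python3 - <<'E'
from h import *
for n in ('wrist','top','scene'):
    c=bot.capture(n); cv2.imwrite(f'pics/{n}8.png',c['color'][:,:,::-1]); np.save(f'{n}8.npy',c,allow_pickle=True)
s=bot.read_state();print(s['position'],s['force'],s['tcp_rot'].round(4).tolist())
s=np.load('scene8.npy',allow_pickle=True).item()
cv2.imwrite('pics/s8c.png',crop(s,205,215,45,7))
E
```

```text
time_s: 25.67
position: [0.4362, 0.1751, 0.202]
tcp_rot: [[-0.003, 0.004, 1.0], [-0.001, 1.0, -0.004], [-1.0, -0.001, -0.003]]
force: [1.0, 0.5, -0.2]
opening: 0.941
time_s: 26.17
position: [0.437, 0.177, 0.1523]
tcp_rot: [[-0.003, 0.002, 1.0], [-0.0, 1.0, -0.002], [-1.0, -0.0, -0.003]]
force: [0.2, -0.2, -0.3]
opening: 0.609
[0.4382462  0.1773486  0.15352215] [ 0.07407849 -0.54049745 -0.72750978] [[0.001, 0.0021, 1.0], [0.0001, 1.0, -0.0021], [-1.0, 0.0001, 0.001]]
```

View pics/wrist8.png

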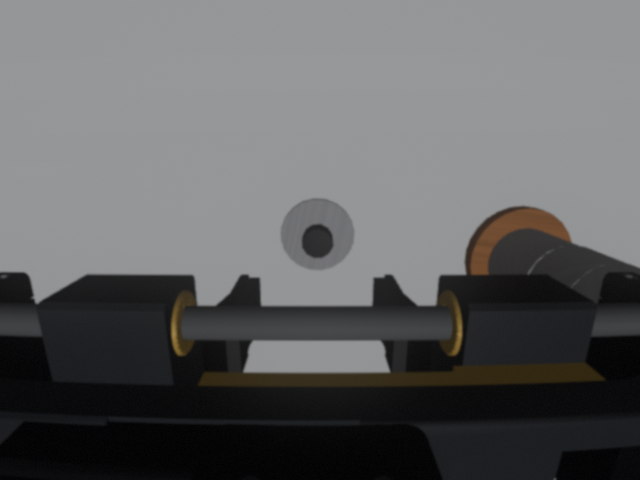

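View pics/s8c.png

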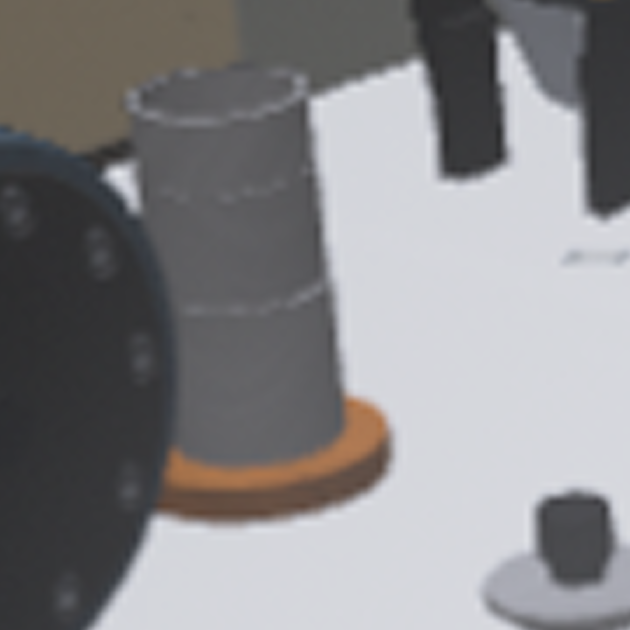

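View pics/top8.png

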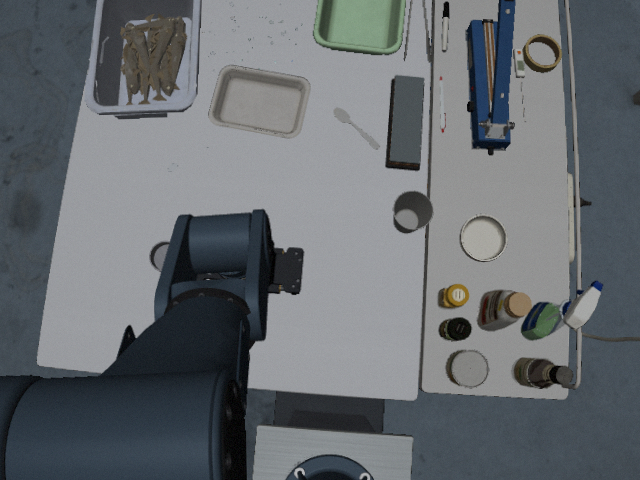

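```bash
python3 - <<'E'
from h import *
c=np.load('wrist8.npy',allow_pickle=True).item()
for th in (50,70): print(fit(c,'lid',317,235,40,th=th,xy0=(.438,.177)))
print([bot.read_state()['position'].round(4)])
E
```

```text
(array([0.43884314, 0.17742441, 0.27233301]), np.float64(0.16985277590674458))
(array([0.43876248, 0.17740397, 0.80144569]), np.float64(0.1719734353978075))
[array([0.4382, 0.1773, 0.1535])]
```

```bash
python3 -m inch '{"dp":[[10,0,0.7],[20,0,0],[25,0,0],[25,0,0],[20,0,0],[12,0,0],[7,0,0],[4,0,0],[2,0,0],[0,0,0],[0,0,0]],"yaw":[0,0,0,0,0,0,0,0,0,0,0]}' 50
python3 -m inch '{"dp":[[0,0,0],[0,0,0],[0,0,0],[0,0,0],[0,0,0],[0,0,0],[0,0,0],[0,0,0]],"yaw":[0,0,0,0,0,0,0,0]}' 15
```

```text
time_s: 27.23
position: [0.4392, 0.1775, 0.0288]
tcp_rot: [[0.002, 0.002, 1.0], [0.0, 1.0, -0.002], [-1.0, 0.0, 0.002]]
force: [-0.2, -0.5, -0.4]
opening: 0.578
time_s: 27.9
position: [0.4387, 0.1774, 0.0282]
tcp_rot: [[0.0, 0.002, 1.0], [0.0, 1.0, -0.002], [-1.0, 0.0, 0.0]]
force: [-0.3, 0.4, 2.6]
opening: 0.267
```

```bash
python3 -m inch '{"dp":[[-6,0,0],[-14,0,0],[-22,0,0],[-25,0,0],[-25,0,0],[-25,0,0],[-25,0,0],[-16,0,0],[-8,0,0],[0,6,0.7],[0,14,1.6],[0,22,3],[0,24,3.2],[0,24,3.2],[0,24,3.2],[0,22,3],[0,18,2],[0,10,1.4],[0,6,0.8],[0,0,0]],"yaw":[0,0,0,0,0,0,0,0,0,0,0,0,0,0,0,0,0,0,0,0]}'
python3 -m inch '{"dp":[[0,2.9,0],[0,0,0],[0,0,0]],"yaw":[0,0,0]}'
python3 - <<'E'
from h import *
for n in ('wrist','scene'):
    c=bot.capture(n); cv2.imwrite(f'pics/{n}9.png',c['color'][:,:,::-1]); np.save(f'{n}9.npy',c,allow_pickle=True)
s=bot.read_state();print(s['position'],s['force'],s['opening'],s['tcp_rot'].round(4).tolist())
c=np.load('wrist9.npy',allow_pickle=True).item()
cv2.imwrite('pics/w9c.png',crop(c,318,240,80,5,[(.4613,.3503,.136,.03),(.4613,.3503,.136,.027),(.4614,.3503,.195-.0153,.03)]))
cv2.imwrite('pics/s9c.png',crop(np.load('scene9.npy',allow_pickle=True).item(),200,200,45,7))
E
```

```text
time_s: 29.57
position: [0.4606, 0.3479, 0.1929]
tcp_rot: [[-0.002, 0.001, 1.0], [-0.001, 1.0, -0.001], [-1.0, -0.001, -0.002]]
force: [-0.9, -0.2, -2.0]
opening: 0.264
time_s: 29.82
position: [0.461, 0.3494, 0.194]
tcp_rot: [[-0.001, 0.003, 1.0], [-0.0, 1.0, -0.003], [-1.0, -0.0, -0.001]]
force: [-0.1, 0.3, -0.5]
opening: 0.263
[0.46109203 0.34945402 0.19413629] [ 0.11141559 -0.5243331  -1.55871237] 0.2605020076646024 [[-0.0002, 0.0031, 1.0], [-0.0003, 1.0, -0.0031], [-1.0, -0.0003, -0.0002]]
```

View pics/w9c.png

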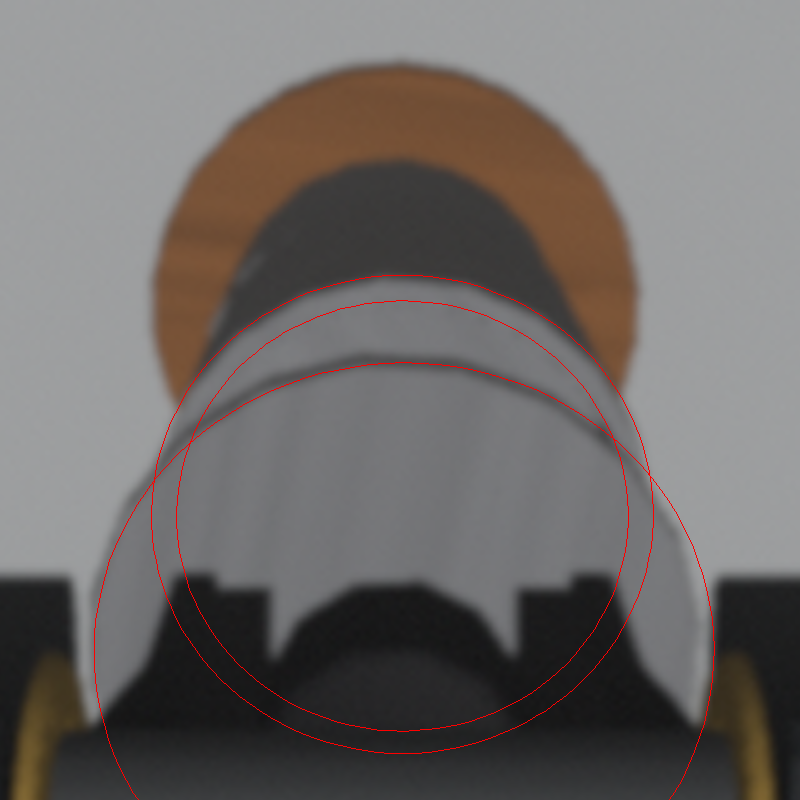

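View pics/s9c.png

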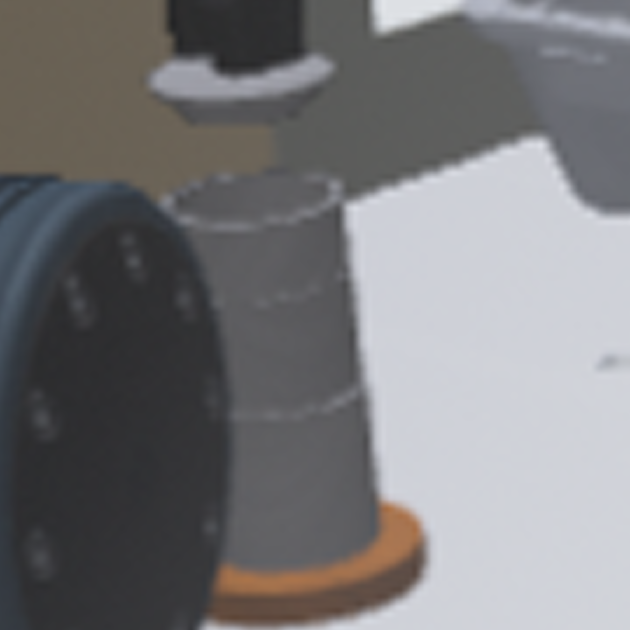

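```bash
python3 -m inch '{"dp":[[3,0.6,0],[8,0,0],[8,0,0],[5,0,0],[3,0,0],[2,0,0],[2,0,0],[1,0,0],[1,0,0],[0,0,0],[0,0,0]],"yaw":[0,0,0,0,0,0,0,0,0,0,0]}'
python3 -m inch '{"dp":[[1,0,0],[1,0,0],[1,0,0],[0.5,0,0],[0.5,0,0],[0,0,0],[0,0,0]],"yaw":[0,0,0,0,0,0,0]}'
```

```text
time_s: 30.83
position: [0.4612, 0.3508, 0.1612]
tcp_rot: [[0.0, 0.002, 1.0], [0.0, 1.0, -0.002], [-1.0, 0.0, 0.0]]
force: [0.1, -0.6, -0.5]
opening: 0.263
time_s: 31.42
position: [0.4611, 0.3508, 0.157]
tcp_rot: [[-0.0, 0.002, 1.0], [-0.0, 1.0, -0.002], [-1.0, -0.0, -0.0]]
force: [-1.1, -0.3, 0.2]
opening: 0.262
```

```bash
python3 -m inch '{"dp":[[0.5,0,0],[0.5,0,0],[0.5,0,0],[0,0,0],[0,0,0]],"yaw":[0,0,0,0,0]}'
```

```text
time_s: 31.83
position: [0.4612, 0.3509, 0.1561]
tcp_rot: [[0.001, 0.002, 1.0], [0.0, 1.0, -0.002], [-1.0, 0.0, 0.001]]
force: [-0.7, -0.9, 4.6]
opening: 0.262
```

Home at the expected height. Release, rise, back off and look.

```bash
python3 -m inch '{"dp":[[0,0,0],[0,0,0],[0,0,0],[0,0,0],[0,0,0],[-4,0,0],[-12,0,0],[-20,0,0],[-20,0,0],[-20,0,0],[-10,0,0],[0,-8,6],[0,-18,12],[0,-20,14],[0,-20,14],[0,-20,14],[0,-20,14],[0,-10,8],[0,0,0],[0,0,0]],"yaw":[0,0,0,0,0,0,0,0,0,0,0,0,0,0,0,0,0,0,0,0]}' 60
python3 - <<'E'
from h import *
for n in ('wrist','scene','top'):
    c=bot.capture(n); cv2.imwrite(f'pics/{n}10.png',c['color'][:,:,::-1]); np.save(f'{n}10.npy',c,allow_pickle=True)
s=bot.read_state();print(s['position'],s['force'],s['opening'])
cv2.imwrite('pics/s10c.png',crop(np.load('scene10.npy',allow_pickle=True).item(),205,205,45,7))
E
```

```text
time_s: 33.5
position: [0.5425, 0.2341, 0.2406]
tcp_rot: [[-0.002, 0.004, 1.0], [0.0, 1.0, -0.004], [-1.0, 0.0, -0.002]]
force: [-0.5, 0.1, 0.3]
opening: 0.692
[0.54172822 0.23556983 0.24119289] [-0.63177273 -0.33127478 -0.5821645 ] 0.6888330477190288
```

View pics/wrist10.png

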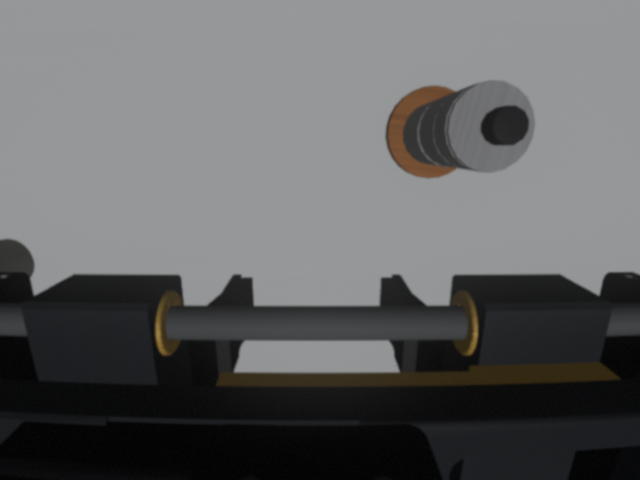

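View pics/s10c.png

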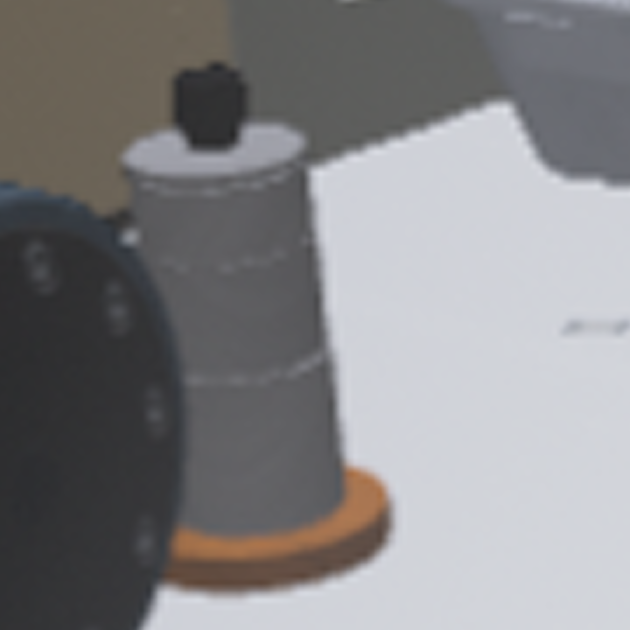

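View pics/top10.png

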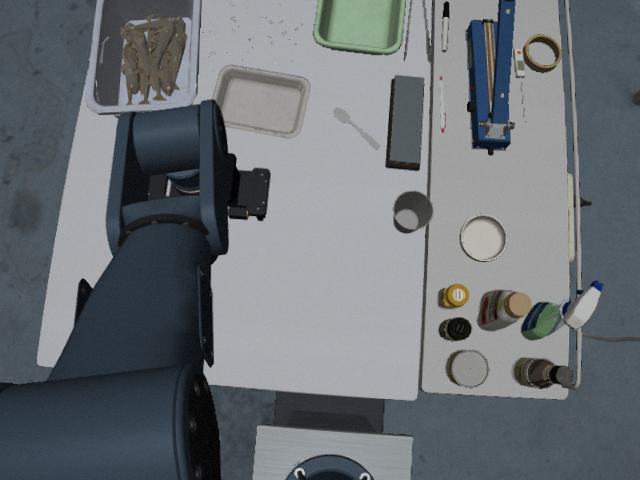

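```bash
python3 - <<'E'
from h import *
c=np.load('wrist10.npy',allow_pickle=True).item()
x,y=.4615,.350
cv2.imwrite('pics/w10c.png',crop(c,460,130,80,5,[(x,y,z,.03) for z in (.07,.110,.136,.141)]+[(x,y,.166,.012),(x,y,.014,.045)])[:600])
E
```

```text
(no output)
```

View pics/w10c.png

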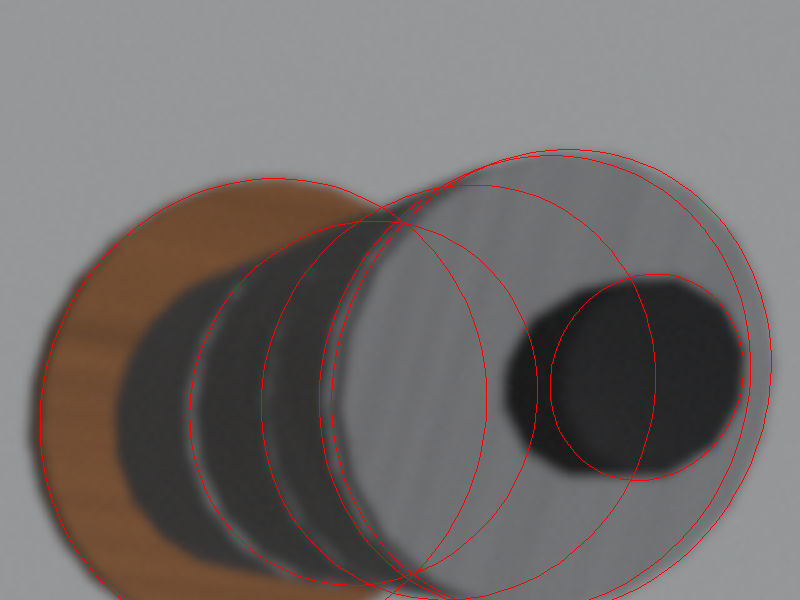

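The overlay matches all the rims, the lid and the knob to about a pixel. Handing in.

```bash
python3 -c "
from rig import bot
print(bot.hand_in())"
```

```text
the job is handed in; nothing more can be done
None
```

The lunch pot is stacked on its base in order: deep pot, divided pot, shallow pot, lid. It was handed in at about 34 s of the 88 s allowed, with the gripper open and well clear of everything. The hand-in itself reported no verdict.

- **Seating:** Each piece met contact force within about 1 mm of its worked-out home height. The final wrist picture, overlaid with a fully seated stack, matched every rim, the lid and the knob to about a pixel (roughly 1 mm). The scene picture shows the stack upright.
- **Forces:** The highest contact force I read was about 8.5 N, and nothing slipped or needed redoing.
- **Cup and bowl:** The arm never went near either one. They look unmoved in the top picture by eye; I did not measure them.
- **Disagreements:**
  - The three cameras differed by 1–3 mm on where the pieces were, so I used the average.
  - The gripper read about 58.6 mm on the shallow pot, which is 60 mm across. The pot still seated normally.

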